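# Close a balance's draft shield and tare it

### The arm

A 6-joint arm with a two-finger parallel gripper is mounted at the origin on the work surface. World frame = base frame: x ahead of the robot, y to its left, z up, the work surface at z = 0. Lengths are in mm, angles in rad, forces in N, time in s.
With the tool pointing down it reaches from about 300 to 775 mm from the base axis. Payload 14.6 kg.
Tool frame: the origin (TCP) lies at the very end of the fingers, on their centre line; the grasp point (between the pads) lies 19 mm behind it; z points along the fingers, y is the direction in which the jaws open and shut (so a half turn about z gives the same grasp; the last joint's range is limited). The gripper opens to 94 mm and grips with 3 to 60 N. Pads are 16 mm wide; open, the fingers measure 119 mm over their backs; the gripper's body (75 mm by 177 mm) begins 78 mm behind the grasp point.
Start: joints at [-1.382, 0.3, 1.521, -0, 1.321, -0.067], TCP at [139.154, -532.095, 175.746] pointing down, gripper open.
Joint ranges: [-3.03, 3.03], [-0.79, 2.21], [0.23, 2.52], [-1.04, 4.18], [0, 3.07], [-2.55, 2.55]. Speed limits (rad/s): [2.22, 2.22, 2.57, 3.14, 3.14, 3.14].

### API

Orientations are given as [roll, pitch, yaw] about the fixed x, y, z axes, in that order (R = Rz(yaw) Ry(pitch) Rx(roll)).
In Python, from cell import manip gives the robot as it stands.
- The arm moves only by the shell command python3 -m pendant 'ROWS' [FORCE]. ROWS is JSON, a list of rows, each an object with "claw": the finger opening in m, from 0 to 0.094; "delta_pos": the shift along the tool's x, y, z in m, a list of three; "rotation": the turn, a rotation vector about the tool's x, y, z in rad, a list of three. A call has 1 to 10 rows; each row is the pose to reach, as a shift and turn from the pose measured when the call began, along the tool's axes at that moment; what a row does not reach only later rows make up. A row lasts 1/8 s, in which the tool goes at most 62.5 mm and 10.7 degrees, less where a joint would pass 70% of its speed; a pose out of reach is approached as far as the arm can. A call with a gripper value outside its range is refused whole. The fingers move at their own pace and stop on an object; FORCE is the grip in N (left out, the last holds). Time passes only in rows, so rows that repeat a pose let the fingers close. It gives the time, the measured TCP pose, the force and the opening at its end, in the units of the state.
- manip.read_state(): the state, without advancing time (a new reading comes with each control period).
- manip.camera(name): name is "side" or "top" or "wrist"; returns the picture (480x640x3 uint8, red, green, blue); there is no depth.
- manip.camera_model(name): a dict with "fx", "fy", "cx", "cy" (pixels), "cam_to_world" (4x4, takes a point from camera to world coordinates); the wrist camera has in their place "T_tool_cam" (4x4, takes a point from camera to tool coordinates, whose origin is the TCP and whose axes are the flange's). Camera axes: x right, y up, looking along -z (the intrinsics and any distortion apply to the point x, -y, -z); pixel columns grow to the right and rows downward; lengths in mm; the calibration is good to about 2 mm. A picture is of the moment at which its call begins: read the wrist's pose just before it. camera_model takes no time and is no camera call.
- manip.sign_off(): hands the job in, once; it reports no verdict.
The state is a dict: "clock": time; "joints": joint angles; "qd": joint speeds; "effort": joint torques, N m; "eef_pos": TCP position; "eef_rot": TCP orientation; "wrist_force": force on the tool from outside, world axes, zero at the start; "moment": the same for the moment, N m; "finger_gap": finger opening in mm.
Only numpy, scipy, OpenCV 4.12 (cv2) and the standard library are available. Lean on these libraries where they do the work, as an engineer would, in place of code of your own. Each camera call takes 0.05 s, during which the arm holds its last target.

### The job

The laboratory balance's draft shield was left open with a weighing bottle on the pan: with the fingertips only, push the shield's roof panel and its side door fully shut by their upright tabs, and after that press the wide bar-shaped tare key all the way down and let it come up again. Grip and lift nothing, do not press the small round power key, and leave the weighing bottle and the other things on the bench where they stand.

Things in the scene. Friction and masses are not known exactly. Their poses are not given: they have to be found in the camera images.
- balance: Laboratory balance, fixed; white base 300 (x) x 210 (y) x 65 high. Origin: centre of its underside. Its x axis runs from its front (low console, screen, two keys) to its back, away from the robot, y to its left, z up; turned up to 0.3 rad. On it, x -50 to 100, y -103 to 96, stands the clear, grey-edged shield chamber, 181 high with its roof panel; its front face is 75 behind the keys' middles.
- roof (a joint): Opening of the sliding roof panel (m): 0 fully shut, up to 0.08 pushed back along the balance's +x. Starts 0.035 to 0.075 open, stays where it is left (1.5 N friction, 6 N per m/s drag), hard stop when shut.
- roof_tab (a point): Centre of the roof panel's black upright tab: 10 thick (along x), 50 wide (along y), 24 high, standing on the roof panel near its front edge; its top is 12 above this point, 205 above the bench, and the panel's surface 12 below it. Turned like the balance. When shut it is at x = -40, y = 0, z = 193 in the balance's frame.
- side_door (a joint): Opening of the sliding door on the balance's right (-y) side (m): 0 fully shut, up to 0.08 pushed back along the balance's +x. Starts 0.035 to 0.075 open, stays where it is left (1.5 N friction, 6 N per m/s drag), hard stop when shut.
- door_tab (a point): Centre of the side door's black tab: 10 thick (along x), standing 38 out from the door (along y), 45 high; the door's outer face is 19 from this point towards +y, the tab's top is 22 above it, 170 above the bench; free air below and behind it. Turned like the balance. When shut it is at x = -40, y = -124, z = 147.5 in the balance's frame.
- tare (a joint): Travel of the tare key (m): 0 up, 0.005 fully down; it springs back when let go and takes about 4.5 N to push fully down.
- tare_top (a point): Centre of the top of the tare key: a wide grey bar, 24 (x) x 48 (y), its top 9 proud of the console and 74 above the bench, on the left (+y) part of the console. In the balance's frame: x = -125, y = 45.
- power (a joint): Travel of the power key (m): 0 up, 0.005 fully down; not to be pressed.
- power_top (a point): Centre of the top of the small round grey power key, 20 across, 74 above the bench, on the right (-y) part of the console. In the balance's frame: x = -125, y = -60. Leave alone.
- weigh_bottle_mid (a point): Centre of the small glass weighing bottle, 36 across, 45 high, loose on the balance's pan inside the chamber. Leave alone.
- wash_bottle_mid (a point): Centre of a white plastic wash bottle, 64 across, 170 high, on the bench to the right of the balance. Leave alone.
- beaker_mid (a point): Centre of a glass beaker, 70 across, 90 high, left of the balance. Leave alone.
- jar_mid (a point): Centre of a brown reagent jar, 60 across, 80 high, left of the balance. Leave alone.
- weight_mid (a point): Centre of a steel calibration weight, 36 across, 56 high, on the bench below the side door. Leave alone.
- dish_mid (a point): Centre of a white ceramic dish, 84 across, 16 high, right of the balance. Leave alone.
- spatula_mid (a point): Near the middle of a steel spoon spatula, 170 long, flat on the bench left of the console. Leave alone.

How it is judged:
By the outcome, as a careful person would: the job done as asked, in the order asked, and still so for the second after the job is handed in, with the robot touching nothing.
It also fails if it takes over 51 s, if anything falls off the work surface, if the arm or the gripper's body presses on something with over 40 N, if the wrist force passes 120 N, or if a joint passes its speed limit or range.

## Working session

There is one attempt and no reset: what is moved stays moved. The work goes in short steps, Python scripts to look and compute and a shell command to move; the robot and the scene stay as the last step left them, time stands still between calls to the robot, and variables do not carry over. Pictures are saved under pics/ and viewed, and the job is handed in when it is done.

```bash
mkdir -p pics; ls; python3 - <<'E'
from cell import manip
import cv2
s=manip.read_state()
print(s['clock'],s['eef_pos'],s['eef_rot'],s['finger_gap'],s['wrist_force'])
for n in ['side','top','wrist']:
    im=manip.camera(n); cv2.imwrite(f'pics/{n}0.png',im[:,:,::-1])
    print(n,manip.camera_model(n))
E
```

```text
pics
0.0 [ 139.0918464  -531.79818392  175.17606597] [-3.14040687e+00 -6.45599359e-05  2.55765804e-01] 94.41562603200106 [-0.43406791  0.28044504 -0.03256661]
side {'fx': 578.4706761552186, 'fy': 578.4706761552186, 'cx': 315.6310456707712, 'cy': 238.96534944637094, 'cam_to_world': array([[ 9.42451520e-01,  1.80193178e-01, -2.81630166e-01,
         2.64840613e+02],
       [-3.33940585e-01,  5.48627695e-01, -7.66479835e-01,
        -8.04126030e+02],
       [ 1.63956715e-02,  8.16417828e-01,  5.77228821e-01,
         7.89326201e+02],
       [ 0.00000000e+00,  0.00000000e+00,  0.00000000e+00,
         1.00000000e+00]])}
top {'fx': 561.0620978628024, 'fy': 561.0620978628024, 'cx': 321.26442512758905, 'cy': 242.9539025596836, 'cam_to_world': array([[ 2.00015466e-02,  9.91745491e-01, -1.26652356e-01,
         4.29574177e+02],
       [-9.99540021e-01,  1.69468549e-02, -2.51505730e-02,
         4.40936498e+01],
       [-2.27966083e-02,  1.27097149e-01,  9.91628272e-01,
         1.23355231e+03],
       [ 0.00000000e+00,  0.00000000e+00,  0.00000000e+00,
         1.00000000e+00]])}
wrist {'fx': 406.2344525564568, 'fy': 406.2344525564568, 'cx': 317.7346846077578, 'cy': 237.3821134566566, 'T_tool_cam': array([[ 8.09308906e-04,  9.63394517e-01,  2.68086461e-01,
         7.73514522e+01],
       [ 9.99999554e-01, -9.10232760e-04,  2.52175003e-04,
        -1.25430174e+00],
       [ 4.86965095e-04,  2.68086137e-01, -9.63394824e-01,
        -2.08524788e+02],
       [ 0.00000000e+00,  0.00000000e+00,  0.00000000e+00,
         1.00000000e+00]])}
```

View pics/side0.png

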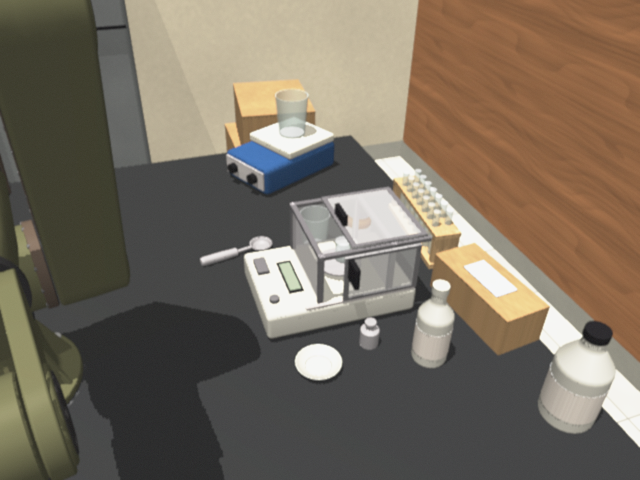

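View pics/top0.png

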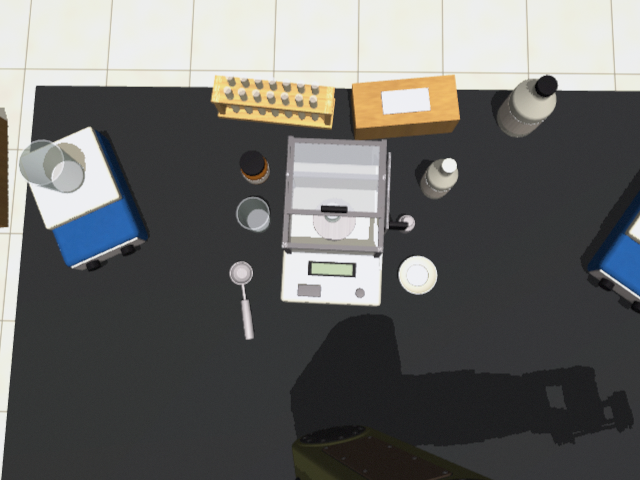

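View pics/wrist0.png

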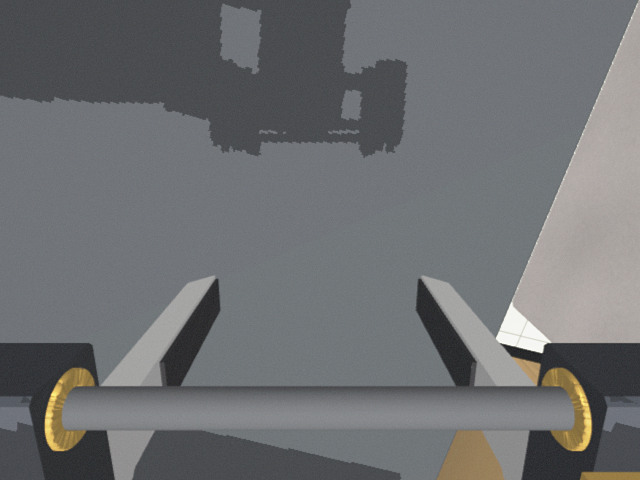

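The side and top views show the balance (top ≈(335,220)), with the roof tab at ≈(334,209) and the door tab at ≈(398,226). The wrist camera sees only the bare bench. I'll enlarge the crops next.

```bash
python3 - <<'E'
import cv2
t=cv2.imread('pics/top0.png'); s=cv2.imread('pics/side0.png')
c=t[125:315,270:450]; cv2.imwrite('pics/topc.png',cv2.resize(c,None,fx=3.15,fy=3.15,interpolation=cv2.INTER_CUBIC))
c=s[180:350,235:435]; cv2.imwrite('pics/sidec.png',cv2.resize(c,None,fx=3.5,fy=3.5,interpolation=cv2.INTER_CUBIC))
E
```

```text
(no output)
```

View pics/topc.png

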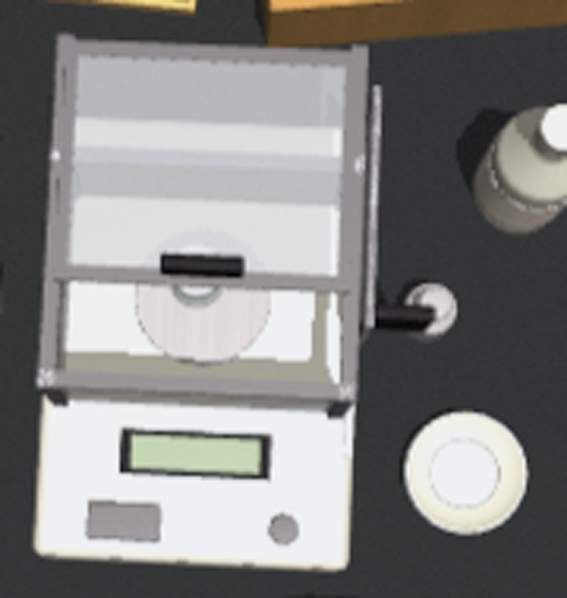

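View pics/sidec.png

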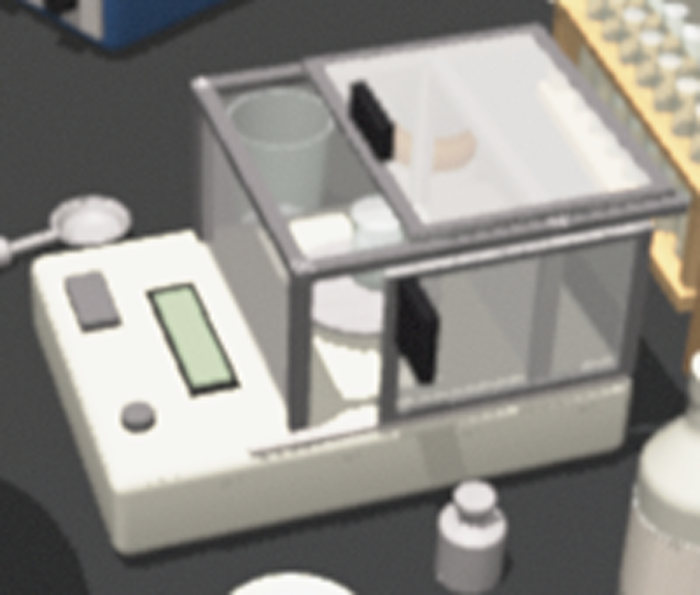

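```bash
cat > h.py <<'E'
import numpy as np
from cell import manip
def proj(name,P):
    m=manip.camera_model(name); T=np.linalg.inv(m['cam_to_world']); p=T[:3,:3]@np.asarray(P)+T[:3,3]
    return np.array([m['cx']+m['fx']*p[0]/-p[2], m['cy']-m['fy']*p[1]/-p[2]])
def w(q,b):
    x,y,t=q[:3];c,s=np.cos(t),np.sin(t)
    return np.array([x+c*b[0]-s*b[1],y+s*b[0]+c*b[1],b[2]])
top=lambda u,v:((u+.5)/3.15-.5+270,(v+.5)/3.15-.5+125)
side=lambda u,v:((u+.5)/3.5-.5+235,(v+.5)/3.5-.5+180)
E
cat > fit.py <<'E'
from h import *
from scipy.optimize import least_squares
O=[('top',top(124,521),(-125,45,74),''),('top',top(284,528),(-125,-60,74),''),
('top',top(202,262),(-40,0,205),'r'),
('top',top(40,389),(-50,96,181),''),('top',top(353,400),(-50,-103,181),''),('top',top(60,35),(100,96,181),''),('top',top(367,45),(100,-103,181),''),
('top',top(435,317),(-40,-143,170),'d'),('top',top(376,317),(-40,-105,170),'d'),
('side',side(92,297),(-125,45,74),''),('side',side(139,412),(-125,-60,74),''),
('side',side(352,90),(-45,25,205),'r'),('side',side(352,118),(-45,25,181),'r'),('side',side(391,122),(-35,-25,205),'r'),
('side',side(398,279),(-45,-105,170),'d'),('side',side(428,305),(-45,-143,170),'d'),('side',side(437,302),(-35,-143,170),'d'),('side',side(435,381),(-35,-143,125),'d')]
def f(q):
    r=[]
    for n,uv,b,j in O:
        b=np.array(b,float); b[0]+= q[3] if j=='r' else q[4] if j=='d' else 0
        r+=list(proj(n,w(q,b))-uv)
    return np.array(r)
s=least_squares(f,[430,40,0,50,50],loss='soft_l1')
print(s.x); 
for o,r in zip(O,f(s.x).reshape(-1,2)): print(o[0],o[2],r.round(1))
q=s.x; np.save('q.npy',q)
for n,b in dict(roof=(-40+q[3],0,193),roofshut=(-40,0,193),door=(-40+q[4],-124,147.5),doorshut=(-40,-124,147.5),tare=(-125,45,74),power=(-125,-60,74)).items(): print(n,w(q,b).round(1))
E
python3 fit.py
```

```text
[603.65123759  49.11008761 -18.87253665  64.80421907  43.85701081]
top (-125, 45, 74) [-0.1 -0.2]
top (-125, -60, 74) [ 0.1 -0.3]
top (-40, 0, 205) [-0.2 -0.6]
top (-50, 96, 181) [-1.  -1.6]
top (-50, -103, 181) [ 5.  -0.9]
top (100, 96, 181) [-3.3 33.6]
top (100, -103, 181) [ 2.7 34.1]
top (-40, -143, 170) [ 0.1 -1. ]
top (-40, -105, 170) [-1.  -1.8]
side (-125, 45, 74) [-0.  -0.2]
side (-125, -60, 74) [-0.  -0.2]
side (-45, 25, 205) [-0.9 -2.4]
side (-45, 25, 181) [-1.4  0.1]
side (-35, -25, 205) [2.  1.2]
side (-45, -105, 170) [-1.2 -0.8]
side (-45, -143, 170) [-1.9  4.5]
side (-35, -143, 170) [0.9 4.3]
side (-35, -143, 125) [-0.1  1.7]
roof [628.4  48.5 193. ]
roofshut [563.7  50.  193. ]
door [604.7 -74.9 147.5]
doorshut [560.8 -73.9 147.5]
tare [479.7  97.   74. ]
power [477.3  -8.   74. ]
```

```bash
sed -i "s/,('top',top(60,35).*,181),''),$/,/" fit.py; sed -n 3,9p fit.py; python3 fit.py; python3 - <<'E'
import cv2,numpy as np
t=cv2.imread('pics/top0.png'); s=cv2.imread('pics/side0.png')
f=12
a=cv2.resize(s[250:300,340:370],None,fx=f,fy=f,interpolation=cv2.INTER_CUBIC)
b=cv2.resize(s[195:245,325:355],None,fx=f,fy=f,interpolation=cv2.INTER_CUBIC)
cv2.imwrite('pics/tabs.png',np.hstack([a,b]))
E
```

```text
O=[('top',top(124,521),(-125,45,74),''),('top',top(284,528),(-125,-60,74),''),
('top',top(202,262),(-40,0,205),'r'),
('top',top(40,389),(-50,96,181),''),('top',top(353,400),(-50,-103,181),''),
('top',top(435,317),(-40,-143,170),'d'),('top',top(376,317),(-40,-105,170),'d'),
('side',side(92,297),(-125,45,74),''),('side',side(139,412),(-125,-60,74),''),
('side',side(352,90),(-45,25,205),'r'),('side',side(352,118),(-45,25,181),'r'),('side',side(391,122),(-35,-25,205),'r'),
('side',side(398,279),(-45,-105,170),'d'),('side',side(428,305),(-45,-143,170),'d'),('side',side(437,302),(-35,-143,170),'d'),('side',side(435,381),(-35,-143,125),'d')]Traceback (most recent call last):
  File "fit.py", line 16, in <module>
    s=least_squares(f,[430,40,0,50,50],loss='soft_l1')
    return func(*args, **kwargs)
    result = trf(vector_fun.fun, vector_fun.jac, x0, f0, J0, lb, ub, ftol, xtol,
                 gtol, max_nfev, x_scale, loss_function, tr_solver,
                 tr_options.copy(), verbose, callback=callback_wrapped)
    return trf_no_bounds(
        fun, jac, x0, f0, J0, ftol, xtol, gtol, ma
[... 714 characters left out ...]
     mf)
                             ^^^
    df = [f_eval - f0 for f_eval in f_evals]
                                    ^^^^^^^
    f = np.atleast_1d(self.fun(x, *self.args, **self.kwargs))
                      ~~~~~~~~^^^^^^^^^^^^^^^^^^^^^^^^^^^^^^
    return np.atleast_1d(self.fun(x))
                         ~~~~~~~~^^^
    return self.f(x, *self.args, **self.kwargs)
           ~~~~~~^^^^^^^^^^^^^^^^^^^^^^^^^^^^^^
  File "fit.py", line 14, in f
    r+=list(proj(n,w(q,b))-uv)
            ~~~~^^^^^^^^^^
  File "h.py", line 4, in proj
    m=manip.camera_model(name); T=np.linalg.inv(m['cam_to_world']); p=T[:3,:3]@np.asarray(P)+T[:3,3]
ValueError: time passes only in moves, steps and waits
```

View pics/tabs.png

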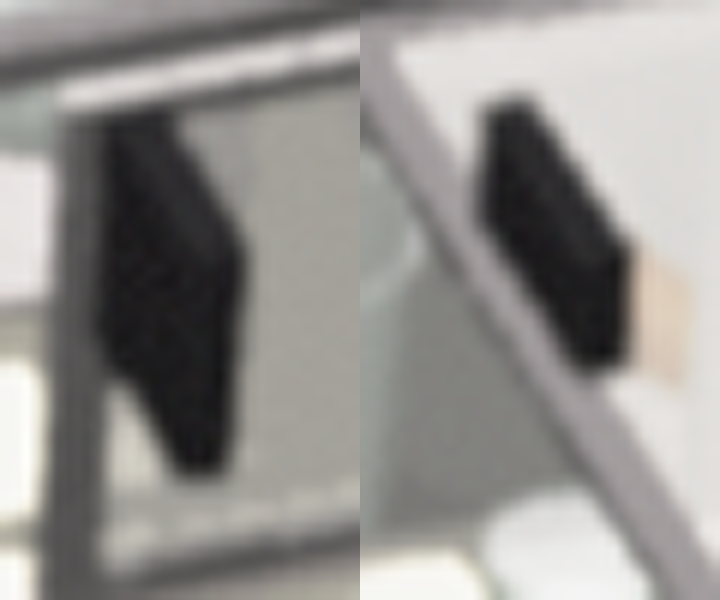

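In the enlargement, the door tab's bottom edge runs from ≈(178,472) to (228,472) and its back top corner is at (243,255). The roof tab's corners run from (485,110) to (632,245). I'm refitting with these labels and cached camera models.

```bash
python3 - <<'E'
import pickle
from cell import manip
pickle.dump({n:manip.camera_model(n) for n in ['side','top','wrist']},open('cams.pkl','wb'))
E
cat > h.py <<'E'
import numpy as np,pickle
C=pickle.load(open('cams.pkl','rb'))
def proj(name,P):
    m=C[name]; T=np.linalg.inv(m['cam_to_world']); p=T[:3,:3]@np.asarray(P)+T[:3,3]
    return np.array([m['cx']+m['fx']*p[0]/-p[2], m['cy']-m['fy']*p[1]/-p[2]])
def w(q,b):
    x,y,t=q[:3];c,s=np.cos(t),np.sin(t)
    return np.array([x+c*b[0]-s*b[1],y+s*b[0]+c*b[1],b[2]])
top=lambda u,v:((u+.5)/3.15-.5+270,(v+.5)/3.15-.5+125)
side=lambda u,v:((u+.5)/3.5-.5+235,(v+.5)/3.5-.5+180)
sd=lambda u,v:((u+.5)/12-.5+340,(v+.5)/12-.5+250)
sr=lambda u,v:((u+.5)/12-.5+325,(v+.5)/12-.5+195)
E
python3 - <<'E'
s=open('fit.py').read()
i=s.index("('side',side(352,90)"); j=s.index("def f(q)")
s=s[:i]+"""('side',sr(125,110),(-45,25,205),'r'),('side',sr(172,98),(-35,25,205),'r'),('side',sr(272,245),(-35,-25,205),'r'),('side',sr(262,355),(-35,-25,181),'r'),('side',sr(225,370),(-45,-25,181),'r'),('side',sr(125,215),(-45,25,181),'r'),
('side',sd(100,350),(-45,-105,125),'d'),('side',sd(178,472),(-45,-143,125),'d'),('side',sd(228,472),(-35,-143,125),'d'),('side',sd(243,255),(-35,-143,170),'d')]
"""+s[j:]
s=s.replace("[430,40,0,","[600,49,0,")
open('fit.py','w').write(s)
E
python3 fit.py
```

```text
[ 6.02705166e+02  4.93145879e+01 -2.01737928e-02  6.56396189e+01
  4.40042735e+01]
top (-125, 45, 74) [-0.   0.3]
top (-125, -60, 74) [0.1 0.1]
top (-40, 0, 205) [-0.3 -0.6]
top (-50, 96, 181) [-1.1 -1. ]
top (-50, -103, 181) [ 4.9 -0.5]
top (-40, -143, 170) [ 0.  -0.8]
top (-40, -105, 170) [-1.2 -1.5]
side (-125, 45, 74) [-0.5 -0.1]
side (-125, -60, 74) [-0.4 -0.1]
side (-45, 25, 205) [-0.8 -0.8]
side (-35, 25, 205) [ 0.1 -0.6]
side (-35, -25, 205) [1.1 0.6]
side (-35, -25, 181) [1.3 2.2]
side (-45, -25, 181) [-0.6  1.8]
side (-45, 25, 181) [-1.2  0.9]
side (-45, -105, 125) [-2.2 -0.5]
side (-45, -143, 125) [-1.   2.4]
side (-35, -143, 125) [0.  1.3]
side (-35, -143, 170) [ 0.3 -0.6]
roof [628.3  48.8 193. ]
roofshut [562.7  50.1 193. ]
door [604.2 -74.7 147.5]
doorshut [560.2 -73.9 147.5]
tare [478.6  96.8  74. ]
power [476.5  -8.2  74. ]
```

```bash
cat >> h.py <<'E'
from scipy.spatial.transform import Rotation as R
def delta(*targets,yaw=-0.02):
    from cell import manip
    s=manip.read_state(); A=R.from_euler('xyz',s['eef_rot']); T=R.from_euler('xyz',[np.pi,0,yaw])
    print('t',s['clock'],'pos',np.round(s['eef_pos'],1),'rot',np.round(s['eef_rot'],4),'F',np.round(s['wrist_force'],1),'gap',round(s['finger_gap'],1))
    print('rotvec',(A.inv()*T).as_rotvec().round(3))
    for t in targets: print(t,'->',(A.inv().apply(np.array(t)-s['eef_pos'])/1000).round(4))
E
python3 - <<'E'
from h import *
delta((139,-532,320),(400,-240,320),(662,49,320))
# rough spots of neighbours in top view at plane z
def ray(n,u,v,z):
    m=C[n];d=m['cam_to_world'][:3,:3]@np.array([(u-m['cx'])/m['fx'],-(v-m['cy'])/m['fy'],-1]);o=m['cam_to_world'][:3,3];return (o+d*(z-o[2])/d[2]).round()
print('washtop',ray('top',449,166,170),'washbase',ray('top',434,187,0),'weight',ray('top',407,222,56),'dish',ray('top',418,275,8),'bigbottle',ray('top',545,86,230),ray('top',515,122,0))
E
```

```text
t 0.15 pos [ 139.1 -531.9  175.3] rot [-3.1407 -0.      0.2558] F [ 0.6  0.1 -0.1] gap 93.8
rotvec [-0.001  0.     0.276]
(139, -532, 320) -> [-1.000e-04 -1.000e-04 -1.447e-01]
(400, -240, 320) -> [ 0.3263 -0.2165 -0.1445]
(662, 49, 320) -> [ 0.6529 -0.4298 -0.1443]
washtop [ 720. -173.  170.] washbase [ 718. -174.    0.] weight [ 628. -107.   56.] dish [ 519. -137.    8.] bigbottle [ 858. -339.  230.] [ 870. -357.    0.]
```

```bash
python3 -m pendant '[{"claw":0,"delta_pos":[0,0,-0.06],"rotation":[0,0,0]},{"claw":0,"delta_pos":[0,0,-0.12],"rotation":[0,0,0.1]},{"claw":0,"delta_pos":[0.03,-0.02,-0.145],"rotation":[0,0,0.276]},{"claw":0,"delta_pos":[0.08,-0.05,-0.145],"rotation":[0,0,0.276]},{"claw":0,"delta_pos":[0.13,-0.085,-0.145],"rotation":[0,0,0.276]},{"claw":0,"delta_pos":[0.18,-0.12,-0.145],"rotation":[0,0,0.276]},{"claw":0,"delta_pos":[0.23,-0.152,-0.145],"rotation":[0,0,0.276]},{"claw":0,"delta_pos":[0.28,-0.185,-0.145],"rotation":[0,0,0.276]},{"claw":0,"delta_pos":[0.326,-0.216,-0.145],"rotation":[0,0,0.276]},{"claw":0,"delta_pos":[0.37,-0.245,-0.145],"rotation":[0,0,0.276]}]'
python3 - <<'E'
from h import *
delta((550,49,320),(650,49,320),(660,49,320))
E
```

```text
clock: 1.4
eef_pos: [436.1, -199.7, 320.5]
eef_rot: [-3.141, 0.0, -0.02]
wrist_force: [-0.1, -1.0, 0.0]
finger_gap: 0.7
t 1.4 pos [ 436.1 -199.7  320.5] rot [-3.1408e+00  2.0000e-04 -1.9800e-02] F [-0.1 -1.   0. ] gap 0.7
rotvec [-0.001  0.     0.   ]
(550, 49, 320) -> [ 0.109  -0.2509  0.0007]
(650, 49, 320) -> [ 0.209  -0.2528  0.0007]
(660, 49, 320) -> [ 0.219  -0.253   0.0007]
```

```bash
python3 -m pendant '[{"claw":0,"delta_pos":[0.025,-0.05,0],"rotation":[0,0,0]},{"claw":0,"delta_pos":[0.05,-0.1,0],"rotation":[0,0,0]},{"claw":0,"delta_pos":[0.08,-0.15,0],"rotation":[0,0,0]},{"claw":0,"delta_pos":[0.109,-0.19,0],"rotation":[0,0,0]},{"claw":0,"delta_pos":[0.109,-0.2,0],"rotation":[0,0,0]},{"claw":0,"delta_pos":[0.109,-0.2,0],"rotation":[0,0,0]}]'
python3 - <<'E'
from h import *
from cell import manip
import cv2
s=manip.read_state(); im=manip.camera('wrist'); cv2.imwrite('pics/wrist1.png',im[:,:,::-1])
np.save('w1.npy',np.r_[s['eef_pos'],s['eef_rot']])
print(s['eef_pos'],s['eef_rot'])
E
```

```text
clock: 2.15
eef_pos: [548.7, -1.8, 320.5]
eef_rot: [-3.141, 0.001, -0.019]
wrist_force: [0.3, 0.1, -0.0]
finger_gap: 0.7
[548.6842445   -1.78541111 320.48178691] [-3.14085396e+00  7.22691075e-04 -1.90864113e-02]
```

View pics/wrist1.png

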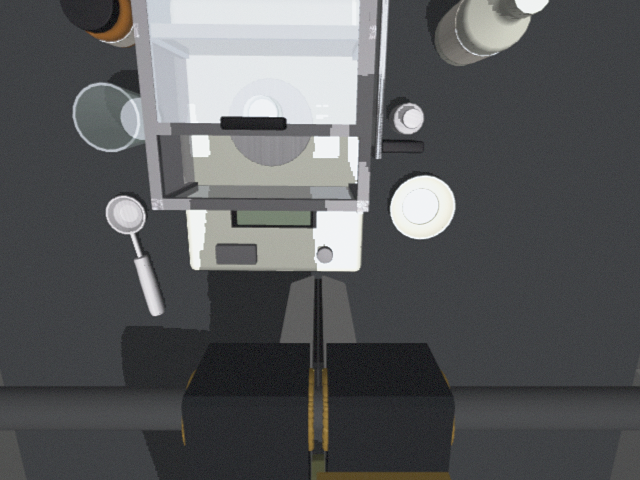

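The wrist view shows the roof tab centre at ≈(253,123), the door tab at ≈(402,147), the tare key at (236,254) and the power key at (325,255). I'll check these against the fit.

```bash
cat >> h.py <<'E'
def wray(w1,u,v,z):
    m=C['wrist'];A=R.from_euler('xyz',w1[3:]);M=m['T_tool_cam']
    d=A.apply(M[:3,:3]@np.array([(u-m['cx'])/m['fx'],-(v-m['cy'])/m['fy'],-1.]));o=A.apply(M[:3,3])+w1[:3]
    return (o+d*(z-o[2])/d[2]).round(1)
E
python3 - <<'E'
from h import *
w1=np.load('w1.npy')
for n,u,v,z in [('roof',253,123,203),('door',402,147,170),('doorouter',423.5,147,170),('tare',236,254,74),('power',325,254,74),('weight',407,117,56)]: print(n,wray(w1,u,v,z))
import cv2
im=cv2.imread('pics/wrist1.png')
cv2.imwrite('pics/w1c.png',cv2.resize(im[90:290,140:440],None,fx=2.6,fy=2.6,interpolation=cv2.INTER_CUBIC))
E
```

```text
roof [627.9  48.2 203. ]
door [605.8 -74.1 170. ]
doorouter [605.4 -92.7 170. ]
tare [480.7  97.2  74. ]
power [478.8  -7.5  74. ]
weight [ 631.9 -101.3   56. ]
```

View pics/w1c.png

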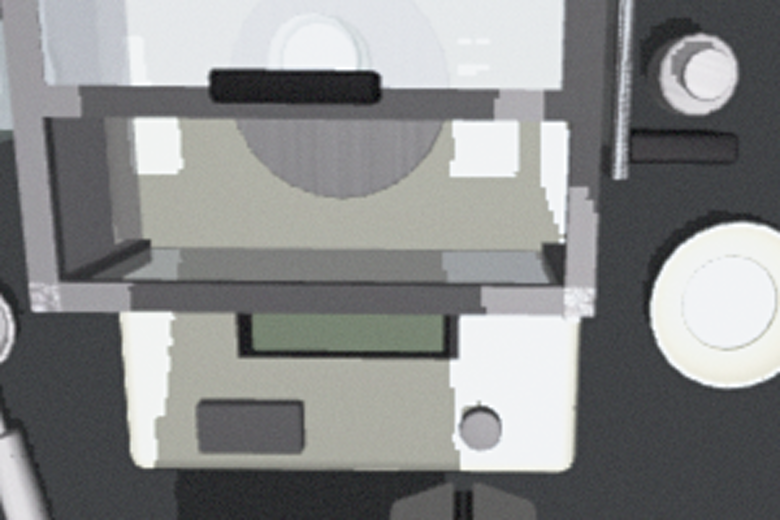

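```bash
python3 -m pendant '[{"claw":0,"delta_pos":[0.05,-0.026,0],"rotation":[0,0,0]},{"claw":0,"delta_pos":[0.101,-0.052,0],"rotation":[0,0,0]},{"claw":0,"delta_pos":[0.101,-0.052,0],"rotation":[0,0,0]},{"claw":0,"delta_pos":[0.101,-0.052,0.05],"rotation":[0,0,0]},{"claw":0,"delta_pos":[0.101,-0.052,0.09],"rotation":[0,0,0]},{"claw":0,"delta_pos":[0.101,-0.052,0.09],"rotation":[0,0,0]}]'
python3 - <<'E'
from h import *
from cell import manip
import cv2
delta((650,48,191),(620,48.6,191),(576,49.5,191),(570,49.6,191))
cv2.imwrite('pics/side1.png',cv2.resize(manip.camera('side')[130:330,230:480,::-1],None,fx=3,fy=3))
E
```

```text
clock: 2.95
eef_pos: [648.9, 46.0, 229.3]
eef_rot: [-3.141, 0.004, -0.022]
wrist_force: [-0.3, -0.4, 0.6]
finger_gap: 0.3
t 2.95 pos [648.9  46.  229.3] rot [-3.1412  0.0043 -0.0216] F [-0.3 -0.4  0.6] gap 0.3
rotvec [-0.     0.004 -0.002]
(650, 48, 191) -> [ 0.0012 -0.002   0.0383]
(620, 48.6, 191) -> [-0.0288 -0.0019  0.0384]
(576, 49.5, 191) -> [-0.0728 -0.0019  0.0386]
(570, 49.6, 191) -> [-0.0788 -0.0018  0.0386]
```

View pics/side1.png

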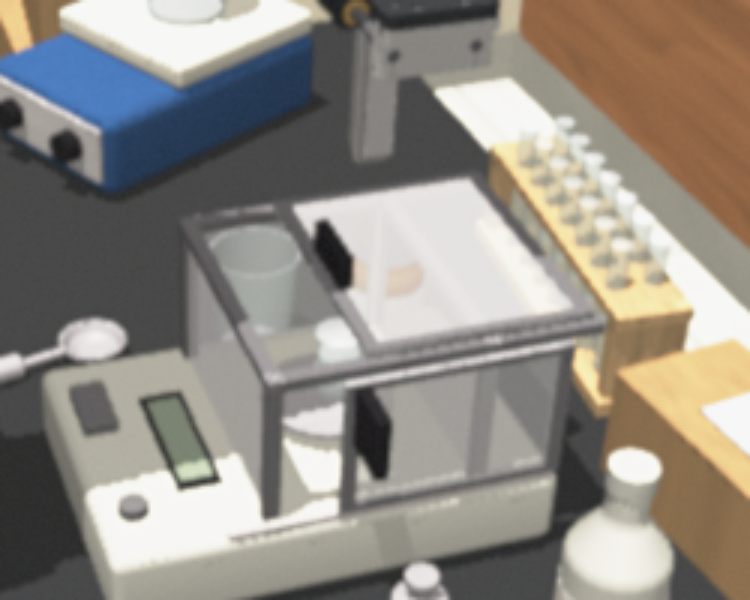

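The fingertips show at crop (372,158), which is full image ≈(354,183). I'll compare that with the projected TCP.

```bash
python3 - <<'E'
from h import *
print(proj('side',(648.9,46,229.3)),proj('side',(628,48,205)),proj('side',(648.9,46,191)))
E
```

```text
[352.42339818 197.09433408] [341.10559603 209.38046684] [351.35868671 214.29920725]
```

```bash
python3 - <<'E'
from h import *
from cell import manip
import cv2
s=manip.read_state();print(s['clock'],s['eef_pos'])
im=manip.camera('side'); cv2.imwrite('pics/side2.png',cv2.resize(im[100:225,290:430,::-1],None,fx=4.5,fy=4.5,interpolation=cv2.INTER_CUBIC))
im=manip.camera('top'); cv2.imwrite('pics/top2.png',im[:,:,::-1])
s=manip.read_state();print(s['clock'],s['eef_pos'])
im=manip.camera('wrist'); cv2.imwrite('pics/wrist2.png',im[:,:,::-1])
E
```

```text
3.0 [649.99120654  46.29633515 231.98840615]
3.1 [651.0249616   46.83092618 233.8654545 ]
```

View pics/side2.png

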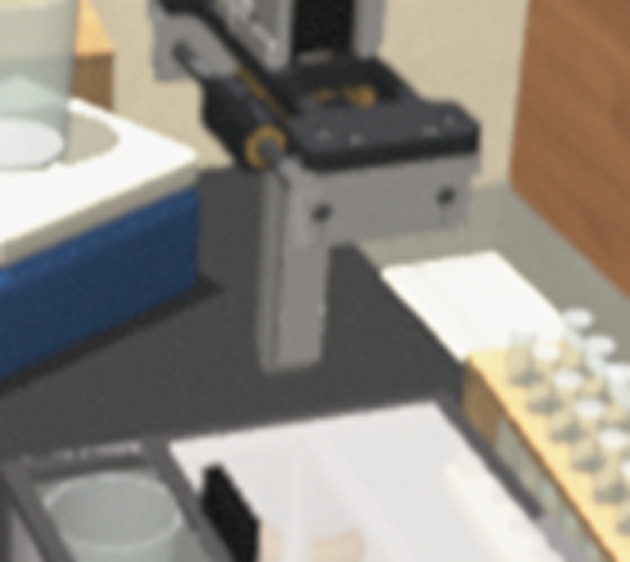

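View pics/top2.png

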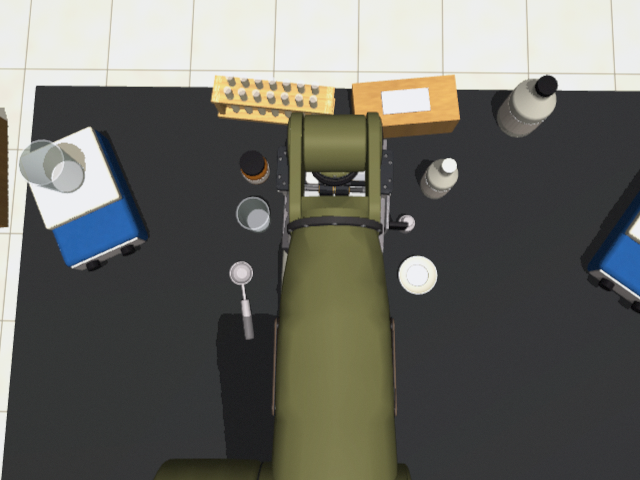

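View pics/wrist2.png

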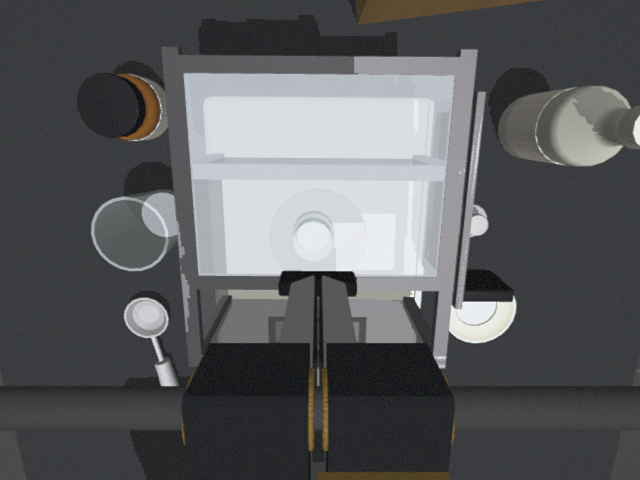

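```bash
python3 - <<'E'
from h import *
from cell import manip
s=manip.read_state(); print(s['clock'],s['eef_pos'],s['eef_rot'],s['qd'])
w2=np.r_[651,46.8,233.9,s['eef_rot']]
m=C['wrist'];M=np.linalg.inv(m['T_tool_cam'])
def wp(w,P):
    p=R.from_euler('xyz',w[3:]).inv().apply(np.array(P)-w[:3]); c=M[:3,:3]@p+M[:3,3]; return (m['cx']+m['fx']*c[0]/-c[2],m['cy']-m['fy']*c[1]/-c[2])
print('tcp',wp(w2,w2[:3]))
q=np.load('q.npy')
for n,b in dict(rooftop_back=(-35+q[3],0,205),doortop=(-40+q[4],-124,170),rfcorner=(-50,-103,181),lf=(-50,96,181)).items(): print(n,wp(w2,w(q,b)), w(q,b).round(1))
def ray(n,u,v,z):
    m=C[n];d=m['cam_to_world'][:3,:3]@np.array([(u-m['cx'])/m['fx'],-(v-m['cy'])/m['fy'],-1]);o=m['cam_to_world'][:3,3];return (o+d*(z-o[2])/d[2]).round()
for z in (230,250,260,270): print(ray('side',355.5,181.5,z))
E
```

```text
3.15 [651.1329893   47.01061324 233.66208257] [-3.14086877 -0.00369823 -0.02065634] [ 0.00558382  0.00893376  0.00379229 -0.00076551 -0.00498929  0.00260741]
tcp (np.float64(320.1051420778866), np.float64(271.508974207197))
rooftop_back (np.float64(317.38697620833915), np.float64(282.19364959121987)) [633.3  48.7 205. ]
doortop (np.float64(488.3257907350421), np.float64(298.75708963936853)) [604.2 -74.7 170. ]
rfcorner (np.float64(457.5944936547578), np.float64(372.80402865960343)) [550.6 -52.7 181. ]
lf (np.float64(186.90787966388936), np.float64(372.5339738161079)) [554.7 146.3 181. ]
[677.  98. 230.]
[662.  65. 250.]
[655.  49. 260.]
[647.  33. 270.]
```

The wrist and side views both put the tool about 27 mm higher than the reported TCP. I need to resolve that before descending, so I'm checking again.

```bash
python3 - <<'E'
from h import *
from cell import manip
import cv2
s=manip.read_state();print(s['clock'],s['eef_pos'],s['joints'].__repr__())
im=manip.camera('side'); cv2.imwrite('pics/side3.png',cv2.resize(im[100:225,290:430,::-1],None,fx=4.5,fy=4.5,interpolation=cv2.INTER_CUBIC))
im=manip.camera('wrist'); cv2.imwrite('pics/wrist3.png',im[:,:,::-1])
s=manip.read_state();print(s['clock'],s['eef_pos'],s['eef_rot'],s['wrist_force'],s['joints'])
E
```

```text
3.15 [651.1329893   47.01061324 233.66208257] array([1.57085437e-02, 5.04736422e-01, 1.10548896e+00, 5.89500539e-04,
       1.52764517e+00, 1.60713554e+00])
3.25 [651.00361164  47.33169458 232.70546394] [-3.14086441e+00 -2.50612870e-03 -2.02496998e-02] [ 0.64815874 -0.30575241 -0.14555801] [1.61823989e-02 5.05683407e-01 1.10625040e+00 6.37086635e-04
 1.52712786e+00 1.60720051e+00]
```

View pics/side3.png

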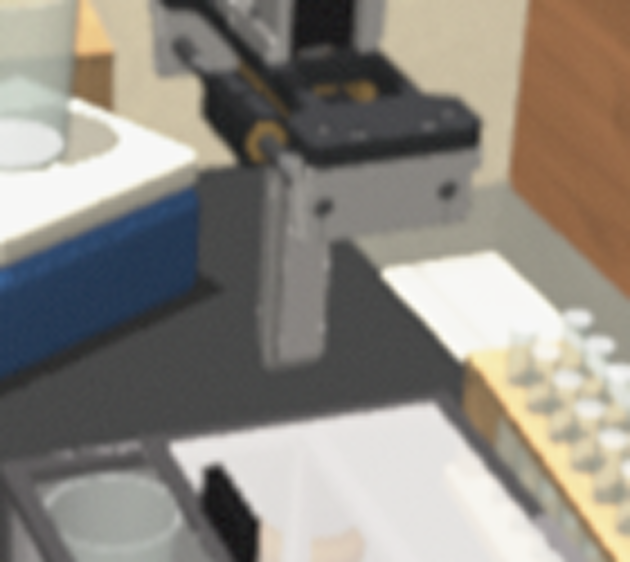

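View pics/wrist3.png

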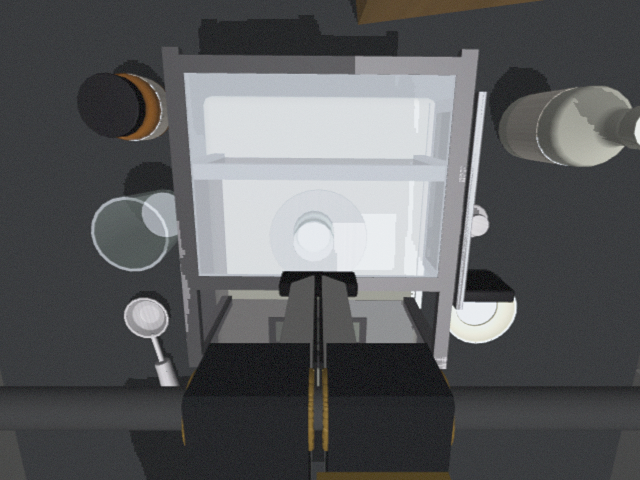

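```bash
python3 - <<'E'
import cv2,numpy as np
a=cv2.imread('pics/wrist1.png')[250:350,260:380]; b=cv2.imread('pics/wrist3.png')[250:350,260:380]
f=lambda c:cv2.resize(cv2.convertScaleAbs(c,alpha=1.6,beta=15),None,fx=3.3,fy=5,interpolation=cv2.INTER_CUBIC)
cv2.imwrite('pics/cmp.png',np.hstack([f(a),f(b)]))
E
```

```text
(no output)
```

View pics/cmp.png

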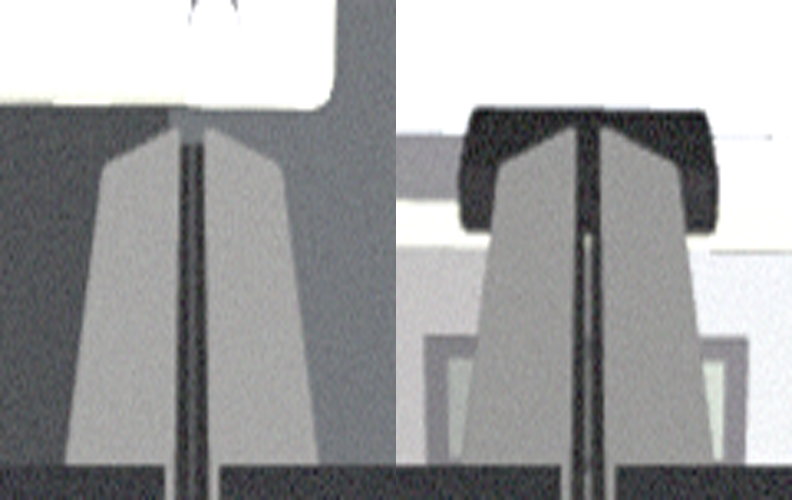

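```bash
cat >> h.py <<'E'
def wp(w_,P):
    m=C['wrist'];M=np.linalg.inv(m['T_tool_cam'])
    p=R.from_euler('xyz',w_[3:]).inv().apply(np.array(P)-w_[:3]); c=M[:3,:3]@p+M[:3,3]; return np.array((m['cx']+m['fx']*c[0]/-c[2],m['cy']-m['fy']*c[1]/-c[2]))
E
python3 - <<'E'
from h import *
from scipy.optimize import least_squares
q=np.load('q.npy')
E_=np.array([-3.14087,-.003,-.0204])
for z in (233,260):
    w3=np.r_[651,47.2,z,E_]
    for b in [(-35,25,181),(-35,-25,181),(-45,25,205),(-45,-25,205)]:
        print(z,b,wp(w3,w(q,(b[0]+q[3],b[1],b[2]))).round(1))
# solve camera position
obs=[((-35,25,181),(404,271.5)),((-35,-25,181),(474.5,271.5)),((-45,25,205),(399,296.5)),((-45,-25,205),(477.5,296.5))]
obs=[(b,(260+(u-396/3.3*0)/1,v)) for b,(u,v) in obs]
px=lambda x:260+(x-396)/3.3
obs=[((-35,25,181),(px(475),271.5)),((-35,-25,181),(px(708),271.5)),((-45,25,205),(px(460),296.5)),((-45,-25,205),(px(718),296.5))]
f=lambda p:np.concatenate([wp(np.r_[p,E_],w(q,(b[0]+q[3],b[1],b[2])))-uv for b,uv in obs])
s=least_squares(f,[651,47,240]);print(s.x,s.fun.round(1))
E
```

```text
233 (-35, 25, 181) [281.3 269.5]
233 (-35, -25, 181) [354.8 269.6]
233 (-45, 25, 205) [278.3 297.5]
233 (-45, -25, 205) [357.7 297.6]
260 (-35, 25, 181) [284.5 257.1]
260 (-35, -25, 181) [351.6 257.2]
260 (-45, 25, 205) [282.  281.6]
260 (-45, -25, 205) [354.  281.7]
[654.92707262  47.67814693 241.93973474] [-0.6 -1.1 -0.2 -1.   1.2  0.9 -0.5  1. ]
```

```bash
python3 - <<'E'
from h import *
import cv2
a=cv2.imread('pics/side3.png')[220:560,150:450]
cv2.imwrite('pics/s3c.png',cv2.resize(cv2.convertScaleAbs(a,alpha=2.2),None,fx=1.7,fy=1.7))
w3=np.r_[651,47.2,233,-3.14087,-.003,-.0204]
A=R.from_euler('xyz',w3[3:])
for y in(0,12.5):
  for d in (0,5,10,20,30,60): print(y,d,wp(w3,w3[:3]+A.apply([8,y,-d])).round(1),proj('side',w3[:3]+A.apply([0,y,-d])).round(1))
E
```

```text
0 0 [320.1 257.6] [353.3 194.9]
0 5 [320.2 260.6] [353.5 192.6]
0 10 [320.2 263.7] [353.6 190.3]
0 20 [320.4 270.4] [353.9 185.6]
0 30 [320.5 277.8] [354.2 180.9]
0 60 [320.9 305.2] [355.  166.4]
12.5 0 [343.3 257.6] [355.8 198.2]
12.5 5 [343.8 260.6] [355.9 195.9]
12.5 10 [344.4 263.7] [356.1 193.6]
12.5 20 [345.7 270.4] [356.4 188.9]
12.5 30 [347.1 277.8] [356.7 184.2]
12.5 60 [352.3 305.2] [357.6 169.6]
```

View pics/s3c.png

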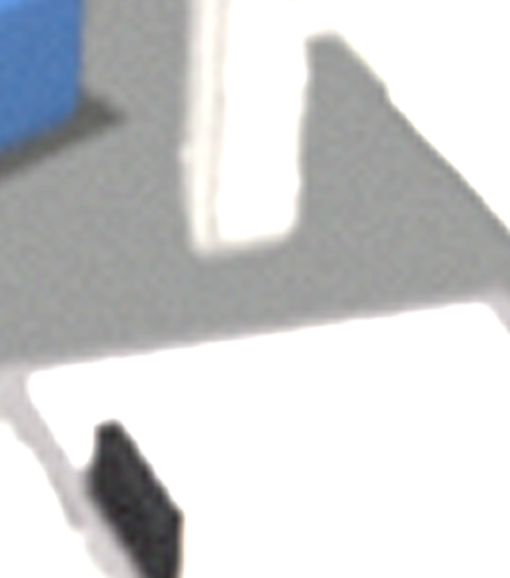

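Both views agree that the visible fingertips end about 28 mm short of the reported TCP. I'll test this safely by lowering so the TCP is 11 mm above the panel, then nudging toward the tab. A short finger would pass over it.

```bash
python3 -m pendant '[{"claw":0,"delta_pos":[0,0,0.012],"rotation":[0,0,0]},{"claw":0,"delta_pos":[0,0,0.024],"rotation":[0,0,0]},{"claw":0,"delta_pos":[0,0,0.036],"rotation":[0,0,0]},{"claw":0,"delta_pos":[0,0,0.04],"rotation":[0,0,0]},{"claw":0,"delta_pos":[0,0,0.04],"rotation":[0,0,0]}]'
python3 - <<'E'
from h import *
from cell import manip
import cv2
s=manip.read_state();print(s['eef_pos'],s['wrist_force'])
im=manip.camera('side'); cv2.imwrite('pics/side4.png',cv2.resize(im[120:245,290:430,::-1],None,fx=4.5,fy=4.5,interpolation=cv2.INTER_CUBIC))
E
```

```text
clock: 3.88
eef_pos: [651.1, 47.3, 192.5]
eef_rot: [-3.141, -0.002, -0.02]
wrist_force: [-0.6, -1.3, 0.2]
finger_gap: 0.6
[651.05876861  47.34696338 192.45372799] [-0.62109052 -1.25469101  0.15373582]
```

View pics/side4.png

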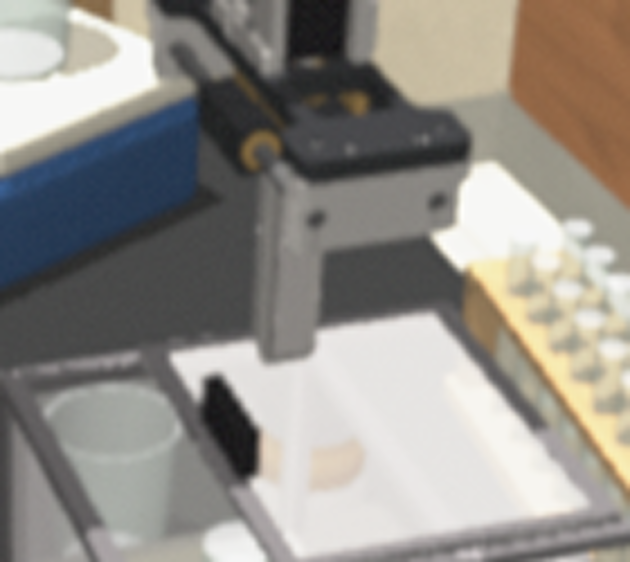

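The tip at crop (288,357) visually sits at z ≈ 222, above the tab top. Now the nudge.

```bash
python3 -m pendant '[{"claw":0,"delta_pos":[-0.008,0,0],"rotation":[0,0,0]},{"claw":0,"delta_pos":[-0.016,0,0],"rotation":[0,0,0]},{"claw":0,"delta_pos":[-0.024,0,0],"rotation":[0,0,0]},{"claw":0,"delta_pos":[-0.024,0,0],"rotation":[0,0,0]}]'
python3 - <<'E'
from h import *
from cell import manip
import cv2
s=manip.read_state();print(s['eef_pos'],s['wrist_force'])
im=manip.camera('side'); cv2.imwrite('pics/side5.png',cv2.resize(im[120:245,290:430,::-1],None,fx=4.5,fy=4.5,interpolation=cv2.INTER_CUBIC))
E
```

```text
clock: 4.42
eef_pos: [626.8, 47.9, 193.3]
eef_rot: [-3.141, -0.003, -0.02]
wrist_force: [-0.1, 0.3, 0.5]
finger_gap: 0.6
[626.78852559  47.8798695  193.28756497] [-0.06637861  0.34272699  0.46603303]
```

View pics/side5.png

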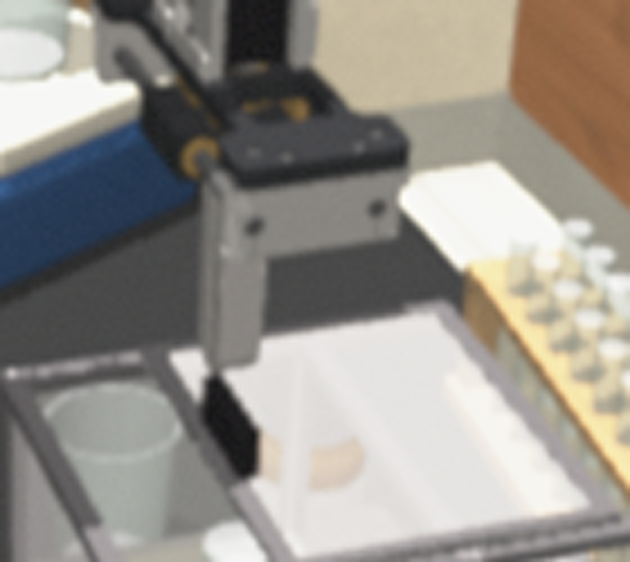

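Confirmed: there was no contact and the tip passes above the tab. The real tip is about 27 mm above the reported TCP, and the finger reaches full width about 36 mm above it. I'll back off and lower accordingly in small steps, watching the force.

```bash
python3 -m pendant '[{"claw":0,"delta_pos":[0.012,0,0],"rotation":[0,0,0]},{"claw":0,"delta_pos":[0.024,0,0],"rotation":[0,0,0]},{"claw":0,"delta_pos":[0.024,0,0],"rotation":[0,0,0]},{"claw":0,"delta_pos":[0.024,0,0.008],"rotation":[0,0,0]},{"claw":0,"delta_pos":[0.024,0,0.014],"rotation":[0,0,0]},{"claw":0,"delta_pos":[0.024,0,0.019],"rotation":[0,0,0]},{"claw":0,"delta_pos":[0.024,0,0.019],"rotation":[0,0,0]}]'
python3 -m pendant '[{"claw":0,"delta_pos":[0,0,0.004],"rotation":[0,0,0]},{"claw":0,"delta_pos":[0,0,0.008],"rotation":[0,0,0]},{"claw":0,"delta_pos":[0,0,0.01],"rotation":[0,0,0]},{"claw":0,"delta_pos":[0,0,0.01],"rotation":[0,0,0]}]'
python3 - <<'E'
from h import *
from cell import manip
import cv2
s=manip.read_state();print(s['eef_pos'],s['wrist_force'])
im=manip.camera('side'); cv2.imwrite('pics/side6.png',cv2.resize(im[120:245,290:430,::-1],None,fx=4.5,fy=4.5,interpolation=cv2.INTER_CUBIC))
E
```

```text
clock: 5.35
eef_pos: [650.9, 47.4, 173.8]
eef_rot: [-3.141, -0.003, -0.02]
wrist_force: [0.5, -0.6, 0.0]
finger_gap: 0.4
clock: 5.85
eef_pos: [650.8, 47.4, 163.6]
eef_rot: [-3.141, -0.002, -0.02]
wrist_force: [0.6, 0.7, 0.1]
finger_gap: 0.8
[650.84918899  47.41592643 163.61603598] [0.61689936 0.66187191 0.12407805]
```

View pics/side6.png

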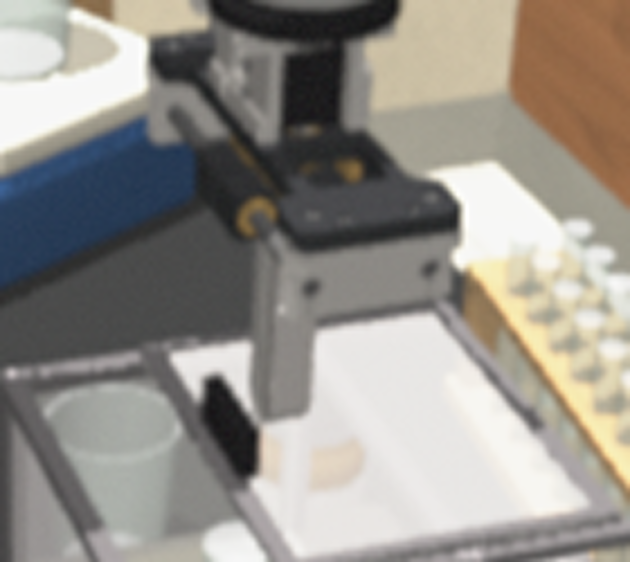

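TCP at 163.6 with no force confirms the offset. I'm lowering 4 mm more, then pushing the roof shut.

```bash
python3 -m pendant '[{"claw":0,"delta_pos":[0,0,0.004],"rotation":[0,0,0]},{"claw":0,"delta_pos":[-0.006,0,0.004],"rotation":[0,0,0]},{"claw":0,"delta_pos":[-0.012,0,0.004],"rotation":[0,0,0]},{"claw":0,"delta_pos":[-0.018,0,0.004],"rotation":[0,0,0]},{"claw":0,"delta_pos":[-0.024,0,0.004],"rotation":[0,0,0]},{"claw":0,"delta_pos":[-0.03,0,0.004],"rotation":[0,0,0]},{"claw":0,"delta_pos":[-0.036,0,0.004],"rotation":[0,0,0]},{"claw":0,"delta_pos":[-0.042,0,0.004],"rotation":[0,0,0]}]'
python3 - <<'E'
from h import *
from cell import manip
import cv2
s=manip.read_state();print(s['eef_pos'],s['wrist_force'])
im=manip.camera('side'); cv2.imwrite('pics/side7.png',cv2.resize(im[140:300,290:430,::-1],None,fx=3.7,fy=3.7,interpolation=cv2.INTER_CUBIC))
E
```

```text
clock: 6.9
eef_pos: [608.6, 48.4, 159.9]
eef_rot: [-3.141, -0.003, -0.02]
wrist_force: [2.3, 1.5, 0.6]
finger_gap: 0.2
[608.6026884   48.36277076 159.85450861] [2.31495769 1.512549   0.63987542]
```

View pics/side7.png

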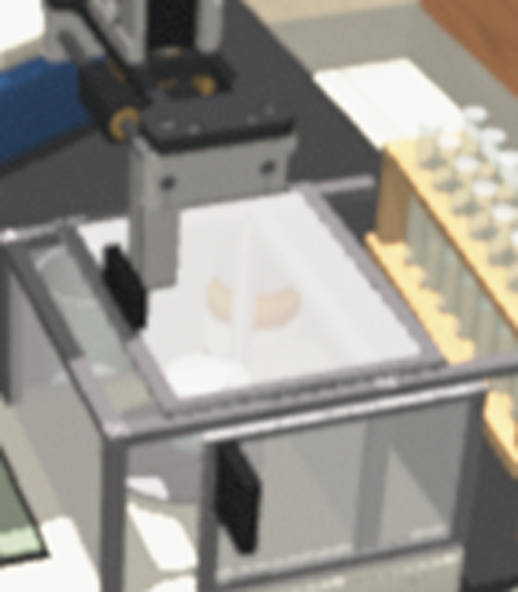

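The roof is moving with the fingers at about 2 N. Continuing.

```bash
python3 -m pendant '[{"claw":0,"delta_pos":[-0.006,0,0],"rotation":[0,0,0]},{"claw":0,"delta_pos":[-0.012,0,0],"rotation":[0,0,0]},{"claw":0,"delta_pos":[-0.018,0,0],"rotation":[0,0,0]},{"claw":0,"delta_pos":[-0.024,0,0],"rotation":[0,0,0]},{"claw":0,"delta_pos":[-0.028,0,0],"rotation":[0,0,0]},{"claw":0,"delta_pos":[-0.028,0,0],"rotation":[0,0,0]}]'
python3 -m pendant '[{"claw":0,"delta_pos":[-0.002,0,0],"rotation":[0,0,0]},{"claw":0,"delta_pos":[-0.004,0,0],"rotation":[0,0,0]},{"claw":0,"delta_pos":[-0.004,0,0],"rotation":[0,0,0]}]'
```

```text
clock: 7.7
eef_pos: [579.8, 48.8, 159.9]
eef_rot: [-3.141, -0.002, -0.02]
wrist_force: [-0.6, 0.1, 0.2]
finger_gap: 0.2
clock: 8.07
eef_pos: [578.7, 48.8, 160.0]
eef_rot: [-3.141, -0.01, -0.02]
wrist_force: [24.7, 0.4, -10.6]
finger_gap: 0.5
```

The 25 N reading shows a hard stop, so the roof is shut. I'll back off, lift clear and go above the back of the door tab.

```bash
python3 -m pendant '[{"claw":0,"delta_pos":[0.006,0,0],"rotation":[0,0,0]},{"claw":0,"delta_pos":[0.014,0,0],"rotation":[0,0,0]},{"claw":0,"delta_pos":[0.014,0,-0.03],"rotation":[0,0,0]},{"claw":0,"delta_pos":[0.02,0,-0.07],"rotation":[0,0,0]},{"claw":0,"delta_pos":[0.035,0.04,-0.07],"rotation":[0,0,0]},{"claw":0,"delta_pos":[0.05,0.08,-0.07],"rotation":[0,0,0]},{"claw":0,"delta_pos":[0.06,0.125,-0.07],"rotation":[0,0,0]},{"claw":0,"delta_pos":[0.06,0.125,-0.07],"rotation":[0,0,0]},{"claw":0,"delta_pos":[0.06,0.125,-0.07],"rotation":[0,0,0]}]'
python3 - <<'E'
from h import *
from cell import manip
import cv2
delta((636,-77,113),(640,-77,113))
s=manip.read_state(); np.save('w8.npy',np.r_[s['eef_pos'],s['eef_rot']])
im=manip.camera('wrist'); cv2.imwrite('pics/wrist8.png',im[:,:,::-1])
im=manip.camera('side'); cv2.imwrite('pics/side8.png',cv2.resize(im[100:350,230:480,::-1],None,fx=2.4,fy=2.4,interpolation=cv2.INTER_CUBIC))
E
```

```text
clock: 9.2
eef_pos: [635.4, -77.0, 230.3]
eef_rot: [-3.141, -0.009, -0.02]
wrist_force: [-0.1, 0.5, 0.5]
finger_gap: 0.3
t 9.2 pos [635.4 -77.  230.3] rot [-3.1406 -0.0089 -0.0205] F [-0.1  0.5  0.5] gap 0.3
rotvec [-0.001 -0.009 -0.   ]
(636, -77, 113) -> [-4.000e-04  1.000e-04  1.173e-01]
(640, -77, 113) -> [0.0036 0.     0.1173]
```

View pics/wrist8.png

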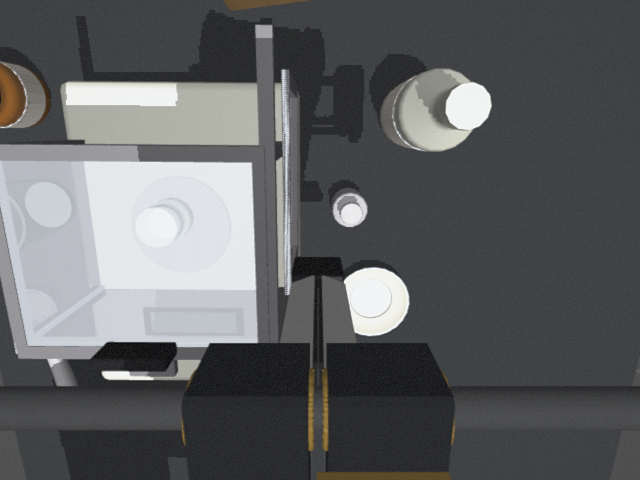

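View pics/side8.png

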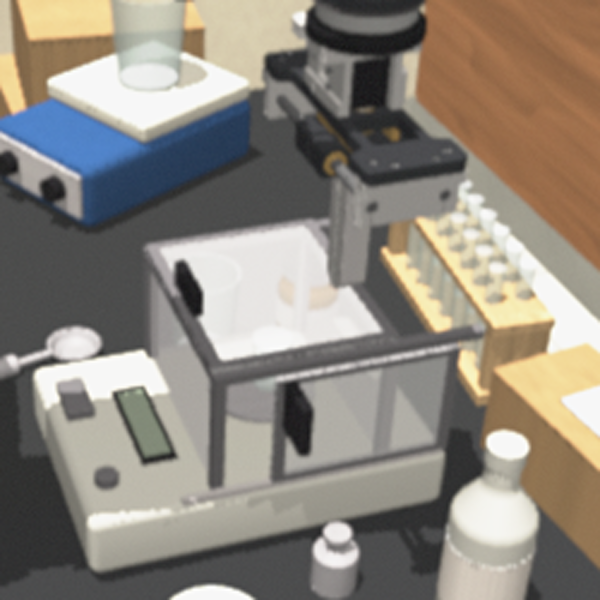

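The roof is shut in both views, with its front edge on the frame. The door tab at wrist (318,268) is in line with the fingers. Descending behind it.

```bash
python3 -m pendant '[{"claw":0,"delta_pos":[0.001,0.001,0.02],"rotation":[0,-0.009,0]},{"claw":0,"delta_pos":[0.001,0.001,0.04],"rotation":[0,-0.009,0]},{"claw":0,"delta_pos":[0.001,0.001,0.06],"rotation":[0,-0.009,0]},{"claw":0,"delta_pos":[0.001,0.001,0.08],"rotation":[0,-0.009,0]},{"claw":0,"delta_pos":[0.001,0.001,0.1],"rotation":[0,-0.009,0]},{"claw":0,"delta_pos":[0.001,0.001,0.115],"rotation":[0,-0.009,0]},{"claw":0,"delta_pos":[0.001,0.001,0.115],"rotation":[0,-0.009,0]}]'
python3 - <<'E'
from h import *
from cell import manip
import cv2
im=manip.camera('side'); cv2.imwrite('pics/side9.png',cv2.resize(im[150:350,270:470,::-1],None,fx=3,fy=3,interpolation=cv2.INTER_CUBIC))
delta()
E
```

```text
clock: 10.18
eef_pos: [636.8, -76.9, 114.0]
eef_rot: [-3.14, 0.002, -0.019]
wrist_force: [0.5, -0.0, 0.3]
finger_gap: 0.1
t 10.225 pos [637.4 -77.  115.3] rot [-3.1406e+00  3.0000e-04 -1.8900e-02] F [-0.5  0.2  0.1] gap 0.7
rotvec [-0.001  0.     0.001]
```

View pics/side9.png

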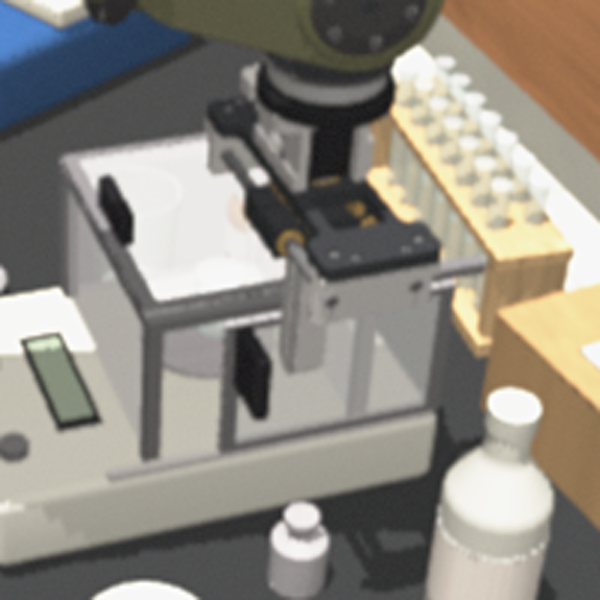

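The tip sits behind the door tab, at crop ≈(300,370), and overlaps its height. Pushing.

```bash
python3 -m pendant '[{"claw":0,"delta_pos":[-0.006,0,0],"rotation":[0,0,0]},{"claw":0,"delta_pos":[-0.012,0,0],"rotation":[0,0,0]},{"claw":0,"delta_pos":[-0.018,0,0],"rotation":[0,0,0]},{"claw":0,"delta_pos":[-0.024,0,0],"rotation":[0,0,0]},{"claw":0,"delta_pos":[-0.03,0,0],"rotation":[0,0,0]},{"claw":0,"delta_pos":[-0.036,0,0],"rotation":[0,0,0]},{"claw":0,"delta_pos":[-0.042,0,0],"rotation":[0,0,0]}]'
python3 - <<'E'
from h import *
from cell import manip
import cv2
im=manip.camera('side'); cv2.imwrite('pics/side10.png',cv2.resize(im[150:350,270:470,::-1],None,fx=3,fy=3,interpolation=cv2.INTER_CUBIC))
delta()
E
```

```text
clock: 11.1
eef_pos: [595.0, -76.3, 115.3]
eef_rot: [-3.141, 0.0, -0.019]
wrist_force: [1.3, 1.2, 1.4]
finger_gap: 0.6
t 11.15 pos [594.4 -76.2 115.3] rot [-3.1407e+00  7.0000e-04 -1.8900e-02] F [ 0.1 -0.5  0.4] gap 0.4
rotvec [-0.001  0.001  0.001]
```

View pics/side10.png

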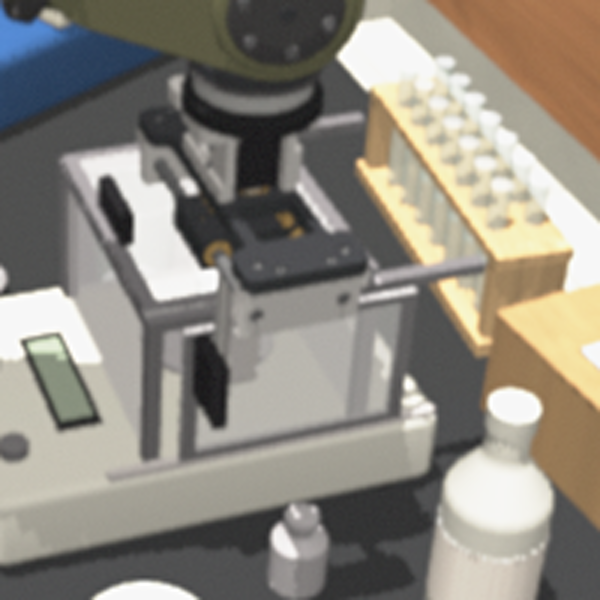

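```bash
python3 -m pendant '[{"claw":0,"delta_pos":[-0.006,0,0],"rotation":[0,0,0]},{"claw":0,"delta_pos":[-0.012,0,0],"rotation":[0,0,0]},{"claw":0,"delta_pos":[-0.014,0,0],"rotation":[0,0,0]},{"claw":0,"delta_pos":[-0.014,0,0],"rotation":[0,0,0]}]'
python3 -m pendant '[{"claw":0,"delta_pos":[-0.002,0,0],"rotation":[0,0,0]},{"claw":0,"delta_pos":[-0.004,0,0],"rotation":[0,0,0]},{"claw":0,"delta_pos":[-0.004,0,0],"rotation":[0,0,0]}]'
```

```text
clock: 11.65
eef_pos: [580.2, -76.0, 115.2]
eef_rot: [-3.141, 0.001, -0.019]
wrist_force: [-0.0, -0.1, 0.2]
finger_gap: 0.5
clock: 12.02
eef_pos: [575.9, -76.0, 115.2]
eef_rot: [-3.141, 0.002, -0.019]
wrist_force: [-0.3, 0.2, 0.2]
finger_gap: 0.2
```

```bash
python3 -m pendant '[{"claw":0,"delta_pos":[-0.002,0,0],"rotation":[0,0,0]},{"claw":0,"delta_pos":[-0.003,0,0],"rotation":[0,0,0]},{"claw":0,"delta_pos":[-0.003,0,0],"rotation":[0,0,0]}]'
```

```text
clock: 12.4
eef_pos: [575.1, -76.0, 115.3]
eef_rot: [-3.141, -0.004, -0.019]
wrist_force: [18.7, -0.3, -8.4]
finger_gap: 0.2
```

The hard stop (19 N) is at x ≈ 575, as predicted. I'll back off, lift and check both panels.

```bash
python3 -m pendant '[{"claw":0,"delta_pos":[0.008,0,0],"rotation":[0,0,0]},{"claw":0,"delta_pos":[0.016,0,0],"rotation":[0,0,0]},{"claw":0,"delta_pos":[0.016,0,-0.03],"rotation":[0,0,0]},{"claw":0,"delta_pos":[0.016,0,-0.08],"rotation":[0,0,0]},{"claw":0,"delta_pos":[0.0,-0.02,-0.13],"rotation":[0,0,0]},{"claw":0,"delta_pos":[-0.04,-0.07,-0.16],"rotation":[0,0,0]},{"claw":0,"delta_pos":[-0.08,-0.12,-0.16],"rotation":[0,0,0]},{"claw":0,"delta_pos":[-0.1,-0.16,-0.16],"rotation":[0,0,0]},{"claw":0,"delta_pos":[-0.1,-0.17,-0.16],"rotation":[0,0,0]},{"claw":0,"delta_pos":[-0.1,-0.17,-0.16],"rotation":[0,0,0]}]'
python3 - <<'E'
from h import *
from cell import manip
import cv2
delta((479.5,97,150),(479.5,97,52))
s=manip.read_state(); np.save('w11.npy',np.r_[s['eef_pos'],s['eef_rot']])
im=manip.camera('wrist'); cv2.imwrite('pics/wrist11.png',im[:,:,::-1])
im=manip.camera('side'); cv2.imwrite('pics/side11.png',cv2.resize(im[100:350,230:480,::-1],None,fx=2.4,fy=2.4,interpolation=cv2.INTER_CUBIC))
E
```

```text
clock: 13.65
eef_pos: [478.0, 96.0, 275.0]
eef_rot: [-3.141, -0.004, -0.018]
wrist_force: [0.0, 0.4, -0.4]
finger_gap: 0.3
t 13.65 pos [478.  96. 275.] rot [-3.1413 -0.0037 -0.018 ] F [ 0.   0.4 -0.4] gap 0.3
rotvec [-0.    -0.004  0.002]
(479.5, 97, 150) -> [ 0.001 -0.001  0.125]
(479.5, 97, 52) -> [ 0.0006 -0.001   0.223 ]
```

View pics/wrist11.png

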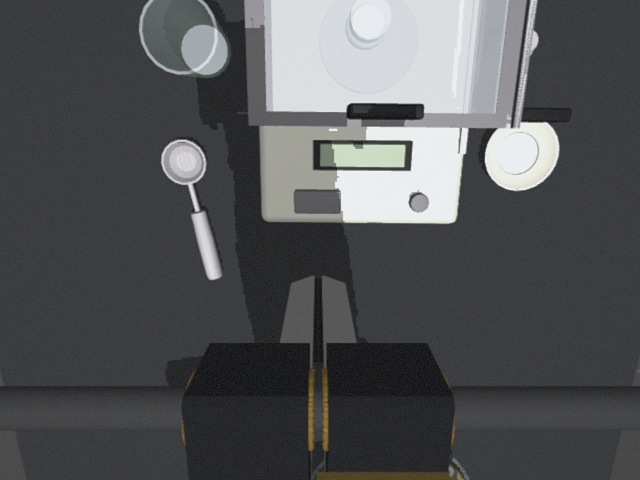

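View pics/side11.png

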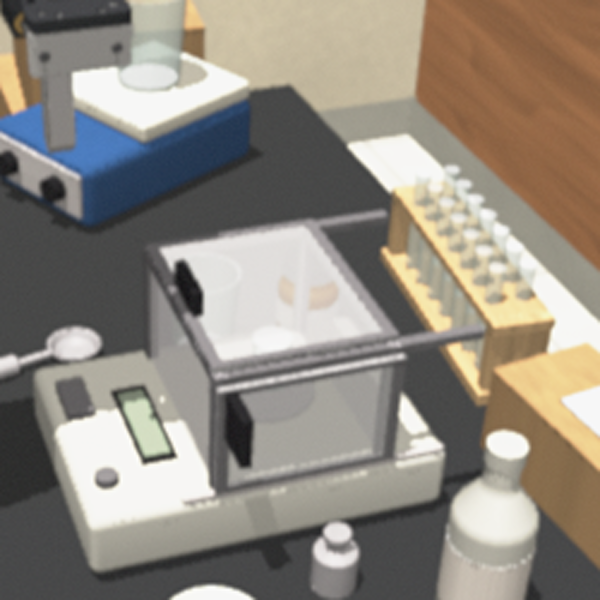

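Both panels look shut. From this view I'll measure the tare key (318,202), power key (419,202), roof tab (386,111) and door tab (547,115).

```bash
python3 - <<'E'
from h import *
w1=np.load('w11.npy'); q=np.load('q.npy')
for n,u,v,z,b in [('roof',386,112,203,(-40,0,203)),('door',547,115,170,(-40,-124,170)),('tare',318,202,74,(-125,45,74)),('power',419.5,202,74,(-125,-60,74))]: print(n,wray(w1,u,v,z),w(q,b).round(1))
E
```

```text
roof [562.7  50.7 203. ] [562.7  50.1 203. ]
door [559.5 -73.6 170. ] [560.2 -73.9 170. ]
tare [479.7  97.1  74. ] [478.6  96.8  74. ]
power [477.9  -6.5  74. ] [476.5  -8.2  74. ]
```

Both tabs measure within 1 mm of their shut positions. Now descending to just above the tare key.

```bash
python3 -m pendant '[{"claw":0,"delta_pos":[0,-0.001,0.04],"rotation":[0,-0.004,0]},{"claw":0,"delta_pos":[0,-0.001,0.08],"rotation":[0,-0.004,0]},{"claw":0,"delta_pos":[0,-0.001,0.12],"rotation":[0,-0.004,0]},{"claw":0,"delta_pos":[0,-0.001,0.16],"rotation":[0,-0.004,0]},{"claw":0,"delta_pos":[0,-0.001,0.19],"rotation":[0,-0.004,0]},{"claw":0,"delta_pos":[0,-0.001,0.21],"rotation":[0,-0.004,0]},{"claw":0,"delta_pos":[0,-0.001,0.212],"rotation":[0,-0.004,0]},{"claw":0,"delta_pos":[0,-0.001,0.212],"rotation":[0,-0.004,0]}]'
python3 - <<'E'
from h import *
from cell import manip
import cv2
im=manip.camera('side'); cv2.imwrite('pics/side12.png',cv2.resize(im[180:330,220:370,::-1],None,fx=4,fy=4,interpolation=cv2.INTER_CUBIC))
delta((479,97,47))
E
```

```text
clock: 14.75
eef_pos: [479.4, 95.5, 63.2]
eef_rot: [-3.141, 0.0, -0.021]
wrist_force: [-0.4, -0.4, -0.2]
finger_gap: 0.7
t 14.8 pos [479.5  95.7  63.5] rot [-3.1413e+00 -2.0000e-04 -2.0400e-02] F [-0.9 -0.1  0.7] gap 0.6
rotvec [-0. -0. -0.]
(479, 97, 47) -> [-0.0006 -0.0013  0.0165]
```

View pics/side12.png

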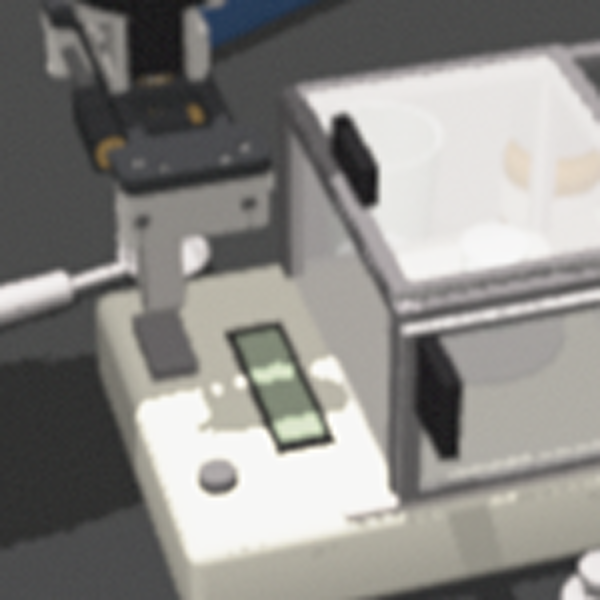

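The tip is over the bar key, at crop (165,315), about 15 mm up. Creeping down.

```bash
python3 -m pendant '[{"claw":0,"delta_pos":[-0.001,-0.001,0.005],"rotation":[0,0,0]},{"claw":0,"delta_pos":[-0.001,-0.001,0.01],"rotation":[0,0,0]},{"claw":0,"delta_pos":[-0.001,-0.001,0.013],"rotation":[0,0,0]},{"claw":0,"delta_pos":[-0.001,-0.001,0.013],"rotation":[0,0,0]}]'
python3 -m pendant '[{"claw":0,"delta_pos":[0,0,0.002],"rotation":[0,0,0]},{"claw":0,"delta_pos":[0,0,0.002],"rotation":[0,0,0]}]'
python3 -m pendant '[{"claw":0,"delta_pos":[0,0,0.002],"rotation":[0,0,0]},{"claw":0,"delta_pos":[0,0,0.002],"rotation":[0,0,0]}]'
```

```text
clock: 15.3
eef_pos: [478.4, 96.7, 50.2]
eef_rot: [-3.141, 0.0, -0.02]
wrist_force: [-0.8, -0.1, -0.7]
finger_gap: 0.4
clock: 15.55
eef_pos: [478.3, 96.7, 48.1]
eef_rot: [-3.141, 0.0, -0.02]
wrist_force: [0.5, 0.3, -0.4]
finger_gap: 0.3
clock: 15.8
eef_pos: [478.2, 96.7, 46.0]
eef_rot: [-3.141, 0.001, -0.02]
wrist_force: [-0.4, 0.6, 0.4]
finger_gap: 0.2
```

```bash
python3 -m pendant '[{"claw":0,"delta_pos":[0,0,0.002],"rotation":[0,0,0]},{"claw":0,"delta_pos":[0,0,0.002],"rotation":[0,0,0]}]'
python3 -m pendant '[{"claw":0,"delta_pos":[0,0,0.002],"rotation":[0,0,0]},{"claw":0,"delta_pos":[0,0,0.002],"rotation":[0,0,0]}]'
python3 -m pendant '[{"claw":0,"delta_pos":[0,0,0.001],"rotation":[0,0,0]},{"claw":0,"delta_pos":[0,0,0.001],"rotation":[0,0,0]}]'
```

```text
clock: 16.05
eef_pos: [478.4, 96.7, 44.0]
eef_rot: [-3.141, 0.0, -0.02]
wrist_force: [-0.4, -1.1, 1.9]
finger_gap: 0.3
clock: 16.3
eef_pos: [478.4, 96.7, 42.0]
eef_rot: [-3.141, 0.0, -0.02]
wrist_force: [-0.0, 0.4, 2.5]
finger_gap: 0.3
clock: 16.55
eef_pos: [478.4, 96.7, 41.0]
eef_rot: [-3.141, 0.0, -0.02]
wrist_force: [-0.9, 0.7, 3.0]
finger_gap: 0.4
```

```bash
python3 -m pendant '[{"claw":0,"delta_pos":[0,0,0.001],"rotation":[0,0,0]},{"claw":0,"delta_pos":[0,0,0.001],"rotation":[0,0,0]}]'
python3 -m pendant '[{"claw":0,"delta_pos":[0,0,0.001],"rotation":[0,0,0]},{"claw":0,"delta_pos":[0,0,0.001],"rotation":[0,0,0]}]'
python3 -m pendant '[{"claw":0,"delta_pos":[0,0,0.001],"rotation":[0,0,0]},{"claw":0,"delta_pos":[0,0,0.001],"rotation":[0,0,0]}]'
```

```text
clock: 16.8
eef_pos: [478.4, 96.8, 40.0]
eef_rot: [-3.141, 0.0, -0.02]
wrist_force: [-0.7, -0.5, 4.1]
finger_gap: 0.6
clock: 17.05
eef_pos: [478.5, 96.7, 39.4]
eef_rot: [-3.141, 0.0, -0.02]
wrist_force: [-3.2, -0.6, 9.9]
finger_gap: 0.5
clock: 17.3
eef_pos: [478.6, 96.7, 39.3]
eef_rot: [-3.141, -0.0, -0.02]
wrist_force: [-6.5, -1.6, 17.5]
finger_gap: 0.8
```

The key is bottomed: position stalled and 17.5 N. Lifting straight up and clear.

```bash
python3 -m pendant '[{"claw":0,"delta_pos":[0,0,-0.005],"rotation":[0,0,0]},{"claw":0,"delta_pos":[0,0,-0.015],"rotation":[0,0,0]},{"claw":0,"delta_pos":[0,0,-0.05],"rotation":[0,0,0]},{"claw":0,"delta_pos":[0,0,-0.1],"rotation":[0,0,0]},{"claw":0,"delta_pos":[0,0,-0.15],"rotation":[0,0,0]},{"claw":0,"delta_pos":[-0.02,0,-0.2],"rotation":[0,0,0]},{"claw":0,"delta_pos":[-0.04,0,-0.24],"rotation":[0,0,0]},{"claw":0,"delta_pos":[-0.04,0,-0.24],"rotation":[0,0,0]},{"claw":0,"delta_pos":[-0.04,0,-0.24],"rotation":[0,0,0]},{"claw":0,"delta_pos":[-0.04,0,-0.24],"rotation":[0,0,0]}]'
python3 - <<'E'
from h import *
from cell import manip
import cv2
s=manip.read_state(); w1=np.r_[s['eef_pos'],s['eef_rot']]; np.save('w13.npy',w1)
im=manip.camera('wrist'); cv2.imwrite('pics/wrist13.png',im[:,:,::-1])
im=manip.camera('side'); cv2.imwrite('pics/side13.png',im[:,:,::-1]); cv2.imwrite('pics/side13c.png',cv2.resize(im[180:350,235:435,::-1],None,fx=3.5,fy=3.5,interpolation=cv2.INTER_CUBIC))
q=np.load('q.npy')
for n,b in dict(roof=(-40,0,203),door=(-40,-124,170)).items(): print(n,wp(w1,w(q,b)).round(1))
E
```

```text
clock: 18.55
eef_pos: [438.4, 97.4, 278.0]
eef_rot: [3.141, 0.002, -0.02]
wrist_force: [-0.6, 0.1, 0.4]
finger_gap: 0.0
roof [389.8  46.4]
door [554.7  54.9]
```

View pics/wrist13.png

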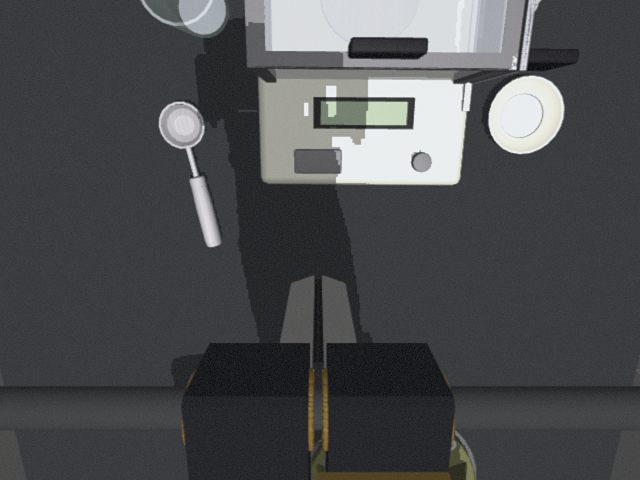

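View pics/side13c.png

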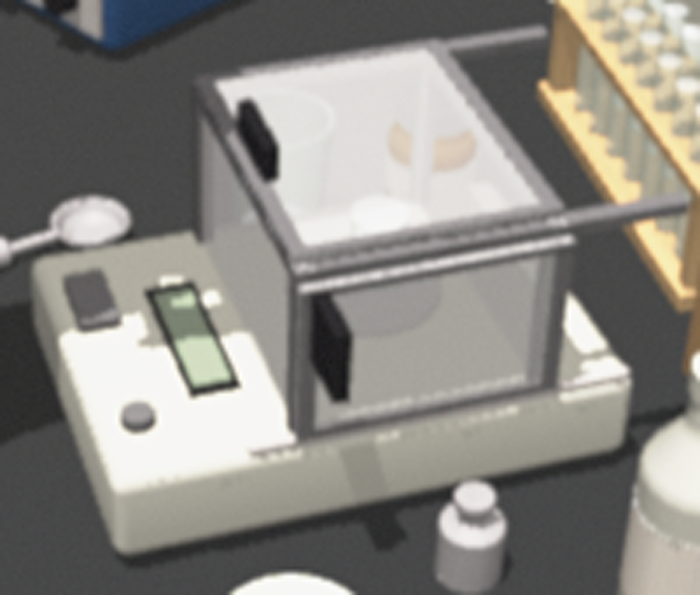

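View pics/side13.png

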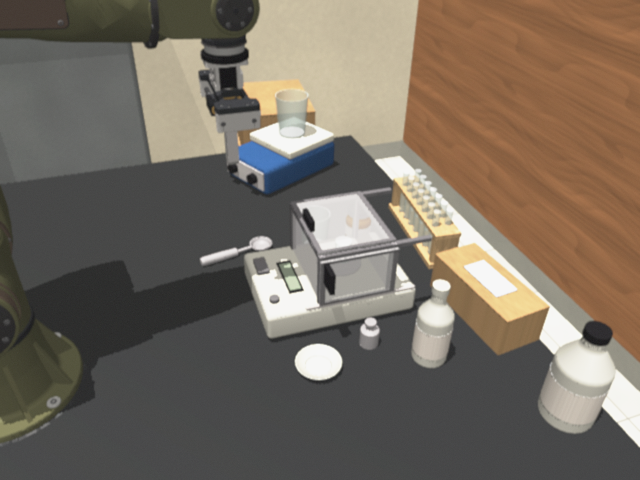

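Both panels are at their shut positions: the roof tab shows at (388,47) against a predicted (390,46), and the door tab at (553,57) against (555,55). The tare key is up again at side crop (92,298), the same place as at the start, and everything else stands where it was. Handing in.

```bash
python3 - <<'E'
from cell import manip
s=manip.read_state(); print(s['clock'],s['wrist_force'],abs(s['qd']).max())
print(manip.sign_off())
E
```

```text
18.65 [ 0.6081169  -0.2149813  -1.13887517] 0.005764342715142006
the job is handed in; nothing more can be done
None
```

I pushed the roof panel shut and then the side door, using the closed fingertips on their tabs. After that I pressed the tare key to its stop and released it. I handed in at 18.65 s, with the arm clear of everything.

**Last checks**
- **Roof:** it met its hard stop at about 25 N. In the wrist view after both pushes the tab measured within 1 mm of its shut position.
- **Side door:** it met its hard stop at about 19 N. Its tab also measured within 1 mm of shut.
- **Tare key:** it bottomed out with the position stalled and 17.5 N, then came back up to where it started in the side view.
- **Everything else:** the power key was never approached. The weigh bottle, weight, dish, wash bottle and spatula look unmoved. The beaker and jar were not in full view in the last pictures.

**One disagreement with the task text:** the fingertips end about 27 mm short of the reported TCP, instead of at it. I saw this in both the side and wrist views. A first nudge passed over the roof tab without touching it, which confirmed it. I corrected all later heights for this, and the tare contact gave an offset within about 2 mm of that (key top 74 mm, touched at a reported TCP height of about 45 mm).

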